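# Raise the carry handle of the red-capped bottle caddy

## Robot

A 6-joint arm with a two-finger parallel gripper is mounted at the origin on the work surface; the furniture and walls round the work are solid. World frame = base frame: x ahead of the robot, y to its left, z up, the work surface at z = 0. Lengths are in mm, angles in rad, forces in N, time in s.
With the tool pointing down it reaches from about 275 to 1000 mm from the base axis. Payload 8.4 kg.
Tool frame: the origin (TCP) lies between the finger pads; the fingertips stand r.finger_overhang ahead of it and the grasp point (between the pads) is the TCP (r.finger_overhang is the distance from the TCP to the fingertips, in mm); z points along the fingers, y is the line along which they close (so a half turn about z gives the same grasp; the last joint's range is limited). The gripper opens to 85 mm and grips with 20 to 120 N. Pads are 22 mm wide; open, the fingers measure 114 mm over their backs; the gripper's body (76 mm by 85 mm) begins 54 mm behind the grasp point. The pads swing forward as they close: fully open they stand 13 mm farther back than shut.
Start: joints at [-1.115, 0.353, 1.633, -0, 1.155, -0.002], TCP at [276.234, -560.645, 250.281] pointing down, gripper open.
Joint ranges: [-2.63, 2.63], [-0.92, 2.1], [0.06, 2.66], [-1.3, 4.44], [0, 2.69], [-3.02, 3.02]. Speed limits (rad/s): [2.22, 2.22, 2.79, 3.14, 3.14, 3.14].

## Interface

Orientations are given as [roll, pitch, yaw] about the fixed x, y, z axes, in that order (R = Rz(yaw) Ry(pitch) Rx(roll)).
In Python, from rig import r, cams, sign_off gives the robot as it stands.
- The arm moves only by the shell command python3 -m crank 'ROWS' [FORCE]. ROWS is JSON, a list of rows, each a list of 7 numbers: the shift along the tool's x, y, z in m, then the turn, a rotation vector about the tool's x, y, z in rad, then the closure, from 0 (fully open) to 1 (shut). In form: [[dx, dy, dz, ax, ay, az, gripper], ...]. A call has 1 to 5 rows; each row is the pose to reach, as a shift and turn from the pose commanded when the call began, along the tool's axes at that moment; what a row does not reach only later rows make up. A row lasts 1/10 s, in which the tool goes at most 50 mm and 8.59 degrees, less where a joint would pass 70% of its speed; a pose out of reach is approached as far as the arm can. A call with a gripper value outside its range is refused whole. The fingers move at their own pace and stop on an object; FORCE is the grip in N (left out, the last holds). Time passes only in rows, so rows that repeat a pose let the fingers close. It gives the time, the measured TCP pose, the force, the opening and the grip force at its end, in the units of the state.
- r.sense(): the state, without advancing time (a new reading comes with each control period).
- cams.grab_frame(name): name is "scene" or "top" or "wrist"; returns a dict with "image" (384x512x3 uint8, red, green, blue), "fx", "fy", "cx", "cy" (pixels), "D" ([k1, k2, p1, p2, k3] as OpenCV has them; the pictures are not rectified), "position" and "orientation" of the camera in the world. Camera axes: x right, y down, z forward; pixel columns grow to the right and rows downward; lengths in mm; the calibration is good to about 2 mm. A picture is of the moment at which its call begins. There is no depth.
- sign_off(): hands the job in; it is judged then, once.
The state is a dict: "clock": time; "qpos": joint angles; "qvel": joint speeds; "joint_efforts": joint torques, N m; "eef_pos": TCP position; "tcp_rot": TCP orientation; "contact_force": force on the tool from outside, world axes, zero at the start; "wrist_torque": the same for the moment, N m; "opening": opening from 0.0 (shut) to 1.0 (fully open); "grasp_force": force on a finger pad.
Only numpy, scipy, OpenCV 4.12 (cv2) and the standard library are available. Lean on these libraries where they do the work, as an engineer would, in place of code of your own. Each camera call takes 0.05 s, during which the arm holds its last target. There are 200 camera calls.

## Task

Two bottle caddies stand on the bench with their blue-gripped carry handles folded down. Swing the handle of the caddy with the red-capped bottles all the way up until it snaps into its upright detent, and let go of it there. Leave that caddy standing where it is, and leave the caddy with the black-capped bottles and its handle alone.

Things in the scene. Friction and masses are not known exactly. Their poses are not given: they have to be found in the camera images.
- caddy_red: Grey caddy, tray 96 (x) by 56 (y), 35 mm high, on a 98 by 100 mm weighted foot plate, with two white bottles in a row along x, 68 mm high, 34 mm wide, with red caps and a violet band, tops at 75 mm. Loose, 3 kg. Origin: centre of its underside, z up. Its end plates (x = +-50 mm) carry the handle's hinge: axis along x through (0, 0, 75 mm). Handle folds to +y. The caddies differ only in their bottles.
- handle_red (a joint): U-shaped carry handle of the red-capped caddy, angle above level, rad: 0 folded (towards caddy +y), pi/2 upright at its stop. Pinch lightly (it turns in the fingers): blue round grip, 12 mm thick, 72 mm long, along caddy x, centred at caddy (0, 100 cos, 75 + 100 sin) mm. Falls back if let go early; needs about 2 N, most near 1.1 rad; past about 1.35 rad the spring detent pulls it upright and holds it.
- caddy_black: Grey caddy, tray 96 (x) by 56 (y), 35 mm high, on a 98 by 100 mm weighted foot plate, with two white bottles in a row along x, 85 mm high, 40 mm wide, with black caps and a dark red band, tops at 92 mm. Loose, 3 kg. Origin: centre of its underside, z up. Its end plates (x = +-50 mm) carry the handle's hinge: axis along x through (0, 0, 75 mm). Handle folds to +y. The caddies differ only in their bottles.
- handle_black (a joint): U-shaped carry handle of the black-capped caddy, angle above level, rad: 0 folded (towards caddy +y), pi/2 upright at its stop. Same size, place and behaviour on its caddy as the other handle; to be left folded.

How it is judged:
By the outcome, as a careful person would: the job done as asked, in the order asked, and still so for the second after the job is handed in, with the robot touching nothing.
It also fails if it takes over 35 s, if anything falls off the work surface, if the arm or the gripper's body presses on something with over 40 N, if the wrist force passes 120 N, or if a joint passes its speed limit or range.

## Working session

There is one attempt and no reset: what is moved stays moved. The work goes in short steps, Python scripts to look and compute and a shell command to move; the robot and the scene stay as the last step left them, time stands still between calls to the robot, and variables do not carry over. Pictures are saved under pics/ and viewed, at most 10 in all, crops included, and the job is handed in when it is done.

```bash
ls; mkdir -p pics; python3 - <<'E'
from rig import r,cams
import cv2,numpy as np,pickle
F={}
for n in("scene","top"):
    f=cams.grab_frame(n);F[n]=f
    print(n,{k:np.round(v,3).tolist() if not np.isscalar(v) else v for k,v in f.items() if k!="image"})
pickle.dump(F,open("f0.pkl","wb"))
im=np.hstack([F[n]["image"] for n in F])[:,:,::-1]
cv2.imwrite("pics/a.png",cv2.resize(im,(800,300),interpolation=cv2.INTER_AREA))
cv2.imwrite("pics/top.png",F["top"]["image"][:,:,::-1])
print(r.finger_overhang,r.sense())
E
```

```text
pics
scene {'fx': 401.8370649444463, 'fy': 401.8370649444463, 'cx': 261.04446224437055, 'cy': 190.22743682494297, 'D': [-0.111, 0.0, 0.0, 0.0, 0.0], 'position': [1041.46, 204.419, 931.585], 'orientation': [-2.546, 0.003, 1.945]}
top {'fx': 346.78923247390617, 'fy': 346.78923247390617, 'cx': 256.8259376343918, 'cy': 194.57147110045503, 'D': [-0.1, 0.0, 0.0, 0.0, 0.0], 'position': [428.47, -18.838, 975.301], 'orientation': [-3.062, 0.034, -1.542]}
19.0 {'clock': 0.1, 'qpos': array([-1.11538544e+00,  3.53574377e-01,  1.63406430e+00,  3.64207406e-05,
        1.15519593e+00, -2.33709182e-03]), 'qvel': array([ 3.06218440e-05, -1.16123196e-03, -4.19568433e-03,  4.15499992e-04,
        1.08580891e-03,  1.34041247e-03]), 'joint_efforts': array([-4.37522303e-04, -6.06358838e+01, -3.42820644e+01,  4.59840840e-05,
        4.01615704e-03, -2.28628244e-05]), 'eef_pos': array([ 276.07254056, -560.27051897,  249.63761509]), 'tcp_rot': array([-3.14035078e+00, -3.62045802e-05,  4.57733235e-01]), 'contact_force': array([-0.61761769,  0.01127781,  1.23018089]), 'wrist_torque': array([-0.00695479,  0.01264407,  0.00086222]), 'grasp_force': 0.0, 'opening': 1.0053682031245699}
```

View pics/a.png

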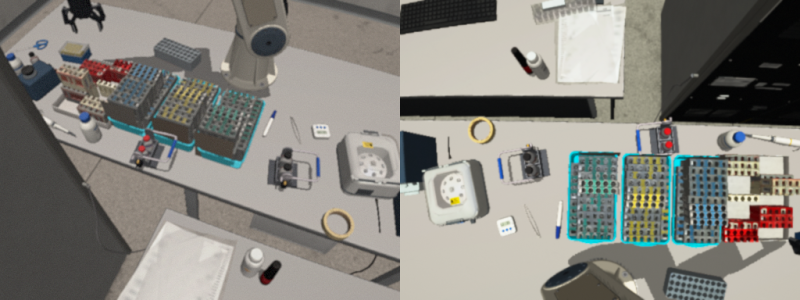

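View pics/top.png

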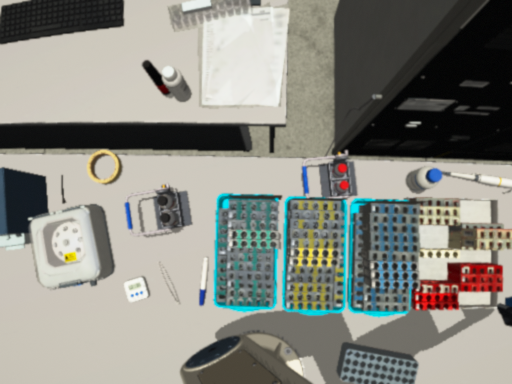

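Red-capped caddy in the top view: caps at about (341,169) and (344,185), blue grip at about (305,180). The black-capped caddy is at left with its grip at about (128,217). Next I triangulate from both views.

```bash
cat > h.py <<'E'
import cv2,numpy as np
from scipy.spatial.transform import Rotation as Ro
def ray(f,px):
    K=np.array([[f["fx"],0,f["cx"]],[0,f["fy"],f["cy"]],[0,0,1]])
    u=cv2.undistortPoints(np.array(px,float).reshape(-1,1,2),K,np.array(f["D"]))[:,0]
    d=np.c_[u,np.ones(len(u))]@Ro.from_euler("xyz",f["orientation"]).as_matrix().T
    return np.array(f["position"]),d/np.linalg.norm(d,axis=1)[:,None]
def plane(f,px,z):
    p,d=ray(f,px); return p+d*((z-p[2])/d[:,2])[:,None]
def tri(f1,p1,f2,p2):
    a,d=ray(f1,[p1]);b,e=ray(f2,[p2])
    s=np.linalg.lstsq(np.c_[d[0],-e[0]],b-a,rcond=None)[0]
    x,y=a+s[0]*d[0],b+s[1]*e[0]
    return (x+y)/2,np.linalg.norm(x-y)
def mask(im,c):
    h=cv2.cvtColor(im,cv2.COLOR_RGB2HSV)
    if c=="blue": return cv2.inRange(h,(103,140,50),(125,255,255))
    return cv2.inRange(h,(0,150,80),(8,255,255))|cv2.inRange(h,(172,150,80),(180,255,255))
def blobs(im,c,amin=15):
    n,l,s,ce=cv2.connectedComponentsWithStats(mask(im,c))
    out=[]
    for i in range(1,n):
        if s[i,4]>=amin:
            pts=np.argwhere(l==i)[:,::-1].astype(np.float32)
            out.append((ce[i].round(1).tolist(),int(s[i,4]),np.round(cv2.boxPoints(cv2.minAreaRect(pts)),1).tolist()))
    return out
E
python3 - <<'E'
import pickle,cv2
from h import *
F=pickle.load(open("f0.pkl","rb"))
for n in F:
    for c in("blue","red"):
        print(n,c)
        for b in blobs(F[n]["image"],c): print("  ",b)
im=F["scene"]["image"][100:260,60:420,::-1]
cv2.imwrite("pics/s.png",cv2.resize(im,None,fx=2.2,fy=2.2,interpolation=cv2.INTER_CUBIC))
E
```

```text
scene blue
   ([96.4, 74.3], 149, [[79.80000305175781, 71.0], [113.4000015258789, 64.9000015258789], [115.5999984741211, 76.9000015258789], [82.0, 83.0]])
   ([13.2, 72.7], 58, [[9.0, 69.0], [17.0, 69.0], [17.0, 76.0], [9.0, 76.0]])
   ([349.9, 146.3], 16, [[347.70001220703125, 148.89999389648438], [349.8999938964844, 142.3000030517578], [352.0, 143.0], [349.79998779296875, 149.60000610351562]])
   ([108.1, 149.8], 108, [[100.80000305175781, 147.60000610351562], [110.80000305175781, 142.60000610351562], [115.5999984741211, 152.1999969482422], [105.5999984741211, 157.1999969482422]])
   ([220.6, 188.3], 67, [[215.10000610351562, 199.6999969482422], [222.0, 179.0], [225.60000610351562, 180.1999969482422], [218.6999969482422, 200.89999389648438]])
   ([406.8, 214.2], 59, [[406.0, 202.0], [408.0, 202.0], [408.0, 224.0], [406.0, 224.0]])
scene red
   ([128.7, 90.5], 573, [[101.5999984741211, 87.80000305175781], [110.19999694824219, 70.5999984741211], [157.0, 94.0], [148.39999389648438, 111.19999694824219]])
   ([156.8, 84.2], 176, [[142.6999969482422, 84.5], [154.10000610351562, 70.5], [1
[... 903 characters left out ...]
 227.8000030517578], [128.3000030517578, 228.1999969482422]])
   ([201.5, 296.7], 53, [[198.60000610351562, 303.79998779296875], [200.39999389648438, 289.79998779296875], [204.1999969482422, 290.29998779296875], [202.5, 304.29998779296875]])
   ([508.8, 301.5], 39, [[506.0, 298.0], [511.0, 298.0], [511.0, 305.0], [506.0, 305.0]])
top red
   ([342.0, 167.6], 71, [[338.0, 163.0], [346.0, 163.0], [346.0, 172.0], [338.0, 172.0]])
   ([343.9, 184.7], 64, [[340.0, 181.0], [348.0, 181.0], [348.0, 189.0], [340.0, 189.0]])
   ([460.5, 285.7], 1805, [[404.5, 286.29998779296875], [494.29998779296875, 249.60000610351562], [509.3999938964844, 286.6000061035156], [419.70001220703125, 323.29998779296875]])
```

View pics/s.png

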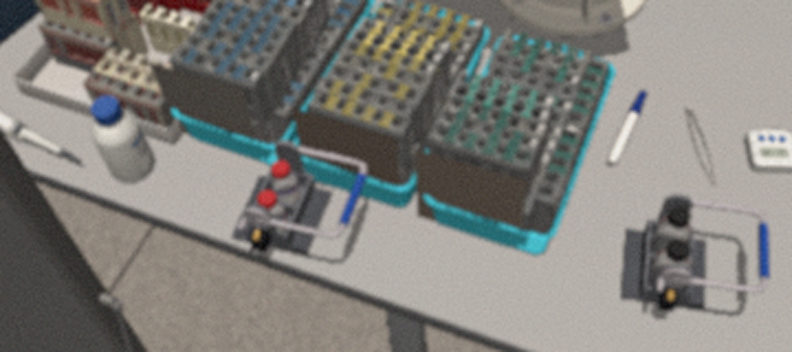

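The crop shows the red caddy in front of the yellow/blue racks, with its handle folded left (grip at scene px (220,188)). It stands close to the tall racks and the bench edge.

```bash
python3 - <<'E'
import pickle
from h import *
F=pickle.load(open("f0.pkl","rb"));S,T=F["scene"],F["top"]
for n,a,b in[("grip",(220.6,188.3),(304.9,179.6)),("gripfar",(216.8,200.3),(303.8,166.9)),("gripnear",(223.8,179.6),(305.9,192)),
 ("cap1",(181,189.8),(342,167.6)),("cap2",(187.3,176.4),(343.9,184.7)),("rackYcorner",(242.7,166.8),(287,199)),("rackB corner",(181,147),(354,199)),("bgrip",(406.8,214),(128.1,215.4)),
 ("bottle",(108,150),(433.7,175))]:
    p,e=tri(S,a,T,b);print(n,p.round(1),round(e,1))
print(plane(T,[(302,167),(306,192),(342,167.6),(343.9,184.7)],75).round(1))
print("yaw of top grip",np.diff(plane(T,[(303.8,166.9),(305.9,192)],75),axis=0))
print("edge",plane(T,[(340,158)],0))
E
```

```text
grip [ 540.3 -107.8   84.4] 2.8
gripfar [ 574.  -104.3   78.6] 4.3
gripnear [ 509.  -112.3   79.5] 0.8
cap1 [ 575.8 -205.7   73.8] 2.7
cap2 [ 530.9 -210.9   72.9] 3.1
rackYcorner [486.9 -63.4 130.5] 3.7
rackB corner [ 492.2 -228.7  141.2] 12.9
bgrip [434.9 356.9  73.7] 0.7
bottle [ 556.8 -430.7  117.3] 2.2
[[ 575.  -101.9   75. ]
 [ 509.6 -113.4   75. ]
 [ 576.1 -206.7   75. ]
 [ 531.2 -212.    75. ]]
yaw of top grip [[-65.78920196  -6.55285198   0.        ]]
edge [[ 615.88851496 -216.54470451    0.        ]]
```

```bash
python3 -m crank '[[0.037,-0.024,0,0,0,0.07,0],[0.075,-0.048,0,0,0,0.14,0],[0.113,-0.072,0,0,0,0.21,0],[0.15,-0.096,0,0,0,0.28,0],[0.19,-0.12,0,0,0,0.353,0]]' 30
cat > g.py <<'E'
import sys
from h import *
from rig import r
s=r.sense();R=Ro.from_euler("xyz",s["tcp_rot"])
t=np.array([float(v) for v in sys.argv[1:4]]);y=float(sys.argv[4]) if len(sys.argv)>4 else .105
print("pos",s["eef_pos"].round(1),"rpy",s["tcp_rot"].round(3),"F",s["contact_force"].round(1),"open",round(s["opening"],3),"grip",round(s["grasp_force"],1),"t",s["clock"])
print("tool shift mm",R.inv().apply(t-s["eef_pos"]).round(1),"rv",(R.inv()*Ro.from_euler("xyz",[np.pi,0,y])).as_rotvec().round(3))
E
python3 g.py 552 -107 200
```

```text
clock: 0.6
eef_pos: [393.9, -367.4, 250.0]
tcp_rot: [-3.141, 0.0, 0.101]
contact_force: [-0.4, -0.9, 0.1]
opening: 1.001
grasp_force: 0.0
pos [ 393.9 -367.4  250. ] rpy [-3.141  0.     0.101] F [-0.4 -0.9  0.1] open 1.001 grip 0.0 t 0.6
tool shift mm [ 183.7 -243.    50. ] rv [-0.     0.    -0.004]
```

```bash
python3 -m crank '[[0.026,-0.035,0,0,0,0,0],[0.053,-0.07,0,0,0,0,0],[0.08,-0.105,0,0,0,0,0],[0.107,-0.14,0,0,0,0,0],[0.133,-0.175,0,0,0,0,0]]' >/dev/null
python3 -m crank '[[0.024,-0.032,0,0,0,0,0.3],[0.05,-0.066,0,0,0,0,0.3],[0.05,-0.066,0,0,0,0,0.3],[0.05,-0.066,0,0,0,0,0.3]]'
python3 g.py 552 -107 150
python3 - <<'E'
from rig import cams
import cv2,pickle
f=cams.grab_frame("wrist");pickle.dump(f,open("w.pkl","wb"))
from h import *
cv2.imwrite("pics/w.png",f["image"][:,:,::-1])
print(f["position"],f["orientation"],blobs(f["image"],"blue"),blobs(f["image"],"red"))
E
```

```text
clock: 1.5
eef_pos: [550.4, -109.3, 249.8]
tcp_rot: [-3.142, 0.001, 0.107]
contact_force: [-0.6, 0.1, -0.3]
opening: 0.699
grasp_force: 0.0
pos [ 550.4 -109.3  249.8] rpy [-3.142e+00  1.000e-03  1.070e-01] F [-0.6  0.1 -0.3] open 0.699 grip 0.0 t 1.5
tool shift mm [ 1.9 -2.2 99.8] rv [-0.     0.001  0.002]
[ 624.62668692 -101.35359729  373.44803912] [ 2.84316397e+00 -5.64282408e-04 -1.46318868e+00] [([255.1, 158.4], 144, [[250.0, 151.0], [260.0, 151.0], [260.0, 167.0], [250.0, 167.0]]), ([255.7, 211.2], 248, [[248.6999969482422, 191.10000610351562], [259.5, 190.60000610351562], [261.20001220703125, 224.8000030517578], [250.39999389648438, 225.39999389648438]])] [([366.4, 161.8], 497, [[354.0, 150.0], [379.0, 150.0], [379.0, 173.0], [354.0, 173.0]]), ([362.4, 209.1], 428, [[351.0, 198.0], [374.0, 198.0], [374.0, 220.0], [351.0, 220.0]])]
```

View pics/w.png

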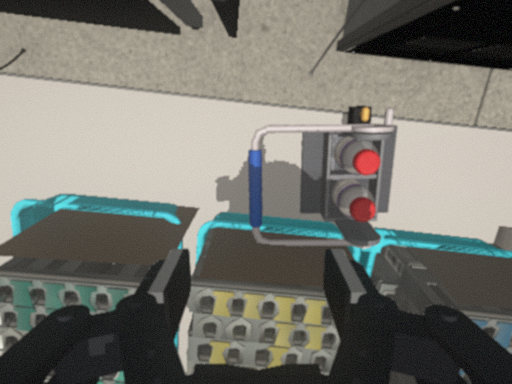

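Wrist view: grip runs from about (254,150) to (256,226), red caps at (366,162) and (362,209). The fingers straddle it, and the rack face is clear below.

```bash
python3 - <<'E'
import pickle
from h import *
F=pickle.load(open("f0.pkl","rb"));S,T=F["scene"],F["top"];W=pickle.load(open("w.pkl","rb"))
h=cv2.cvtColor(W["image"],cv2.COLOR_RGB2HSV)
m=cv2.inRange(h,(100,100,30),(128,255,255));m[:,:240]=0;m[:,270:]=0;m[240:]=0;m[:140]=0
p=np.argwhere(m)[:,::-1].astype(np.float32);b=cv2.boxPoints(cv2.minAreaRect(p));print(b.round(1))
b=b[np.argsort(b[:,1])];e=[b[:2].mean(0),b[2:].mean(0)];c=(e[0]+e[1])/2
P=plane(W,e+[c],76);print(P.round(1))
print("yaw",np.arctan2(*(P[0]-P[1])[[1,0]]))
print(tri(W,c,T,(304.9,179.6)),tri(W,c,S,(220.6,189)))
print("caps",plane(W,[(366.4,161.8),(362.4,209.1)],75).round(1))
E
```

```text
[[249. 150.]
 [261. 150.]
 [261. 226.]
 [249. 226.]]
[[ 576.4 -105.3   76. ]
 [ 505.5 -112.8   76. ]
 [ 542.2 -108.9   76. ]]
yaw 0.10619106594863341
(array([ 541.9858902 , -109.45282022,   75.6460776 ]), np.float64(1.0323557357290867)) (array([ 542.39675487, -107.45236525,   82.34935877]), np.float64(4.007514195726518))
caps [[ 576.3 -204.3   75. ]
 [ 532.4 -209.6   75. ]]
```

```bash
python3 -m crank '[[0.001,-0.001,0.04,0,0,0,0.3],[0.002,-0.001,0.08,0,0,0,0.3],[0.002,-0.001,0.115,0,0,0,0.3],[0.002,-0.001,0.14,0,0,0,0.3],[0.002,-0.001,0.15,0,0,0,0.3]]' >/dev/null
python3 -m crank '[[0,0,0.012,0,0,0,0.3],[0,0,0.023,0,0,0,0.3],[0,0,0.023,0,0,0,0.3]]' >/dev/null
python3 g.py 552 -107.7 76
```

```text
pos [ 551.9 -109.2   76.7] rpy [-3.141e+00  1.000e-03  1.040e-01] F [-0.7 -0.   0.3] open 0.698 grip 0.0 t 2.35
tool shift mm [ 0.3 -1.5  0.7] rv [-0.     0.001 -0.001]
```

```bash
python3 -m crank '[[0,-0.001,0.001,0,0,0,0.6],[0,-0.001,0.001,0,0,0,0.8],[0,-0.001,0.001,0,0,0,1],[0,-0.001,0.001,0,0,0,1],[0,-0.001,0.001,0,0,0,1]]' 20
python3 -m crank '[[0,0,0,0,0,0,1],[0,0,0,0,0,0,1],[0,0,0,0,0,0,1]]'
```

```text
clock: 2.85
eef_pos: [552.6, -107.7, 76.8]
tcp_rot: [-3.141, -0.001, 0.105]
contact_force: [0.6, 3.3, 4.5]
opening: 0.129
grasp_force: 21.2
clock: 3.15
eef_pos: [552.6, -107.7, 76.7]
tcp_rot: [-3.141, -0.001, 0.105]
contact_force: [-0.1, 5.9, 6.1]
opening: 0.13
grasp_force: 21.3
```

```bash
python3 -m crank '[[0,0.0005,-0.01,0,0,0,1],[0,0.002,-0.02,0,0,0,1],[0,0.0045,-0.0295,0,0,0,1],[0,0.008,-0.039,0,0,0,1],[0,0.012,-0.048,0,0,0,1]]'
```

```text
clock: 3.65
eef_pos: [553.7, -118.6, 124.7]
tcp_rot: [-3.139, -0.001, 0.104]
contact_force: [1.8, 9.9, 3.7]
opening: 0.132
grasp_force: 20.1
```

```bash
python3 -m crank '[[0,0.0035,-0.0085,0,0,0,1],[0,0.0095,-0.0165,0,0,0,1],[0,0.0165,-0.024,0,0,0,1],[0,0.024,-0.0305,0,0,0,1],[0,0.032,-0.0365,0,0,0,1]]'
```

```text
clock: 4.15
eef_pos: [557.6, -150.0, 162.5]
tcp_rot: [-3.139, -0.002, 0.104]
contact_force: [-1.2, 10.4, 12.9]
opening: 0.129
grasp_force: 20.6
```

```bash
python3 -m crank '[[0,0.008,-0.0065,0,0,0,1],[0,0.017,-0.0105,0,0,0,1],[0,0.0265,-0.0138,0,0,0,1],[0,0.0365,-0.016,0,0,0,1],[0,0.0465,-0.0173,0,0,0,1]]'
python3 -m crank '[[0,0.006,0,0,0,0,1],[0,0.008,0,0,0,0,1]]'
python3 - <<'E'
from rig import cams
import cv2,numpy as np
a=[cams.grab_frame(n)["image"][:,:,::-1] for n in("scene","wrist")]
s=cv2.resize(a[0][110:230,130:290],(512,384),interpolation=cv2.INTER_CUBIC)
cv2.imwrite("pics/u.png",cv2.resize(np.hstack([s,a[1]]),(800,300)))
E
```

```text
clock: 4.65
eef_pos: [562.6, -198.6, 178.7]
tcp_rot: [3.141, -0.002, 0.105]
contact_force: [4.5, 3.3, 6.7]
opening: 0.129
grasp_force: 20.9
clock: 4.85
eef_pos: [563.6, -207.1, 178.5]
tcp_rot: [3.141, -0.002, 0.104]
contact_force: [5.3, 2.9, 5.6]
opening: 0.13
grasp_force: 21.1
```

View pics/u.png

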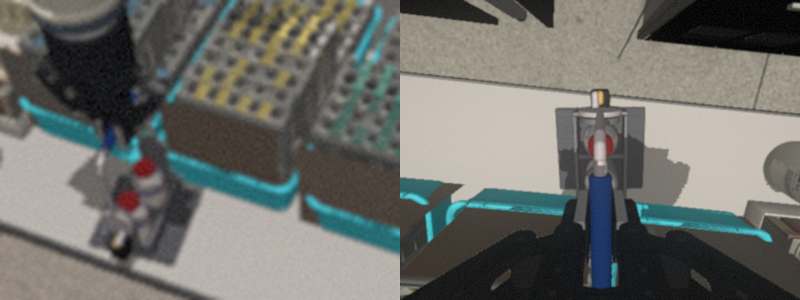

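The wrist view shows the blue bar (x≈600) centred over the red cap row, so the handle is upright. Releasing it now.

```bash
python3 -m crank '[[0,0,0,0,0,0,0.7],[0,0,0,0,0,0,0.4],[0,0,0,0,0,0,0.3],[0,0,0,0,0,0,0.3]]'
python3 -m crank '[[0,0,-0.015,0,0,0,0.3],[0,0,-0.045,0,0,0,0.3],[0,0,-0.085,0,0,0,0.3],[0,0,-0.12,0,0,0,0.3],[0,0,-0.12,0,0,0,0.3]]'
python3 - <<'E'
from rig import cams
import cv2,numpy as np,pickle
F={n:cams.grab_frame(n) for n in("scene","wrist","top")};pickle.dump(F,open("f1.pkl","wb"))
a=[F[n]["image"][:,:,::-1] for n in("scene","wrist")]
s=cv2.resize(a[0][110:230,130:290],(512,384),interpolation=cv2.INTER_CUBIC)
cv2.imwrite("pics/v.png",cv2.resize(np.hstack([s,a[1]]),(800,300)))
E
```

```text
clock: 5.35
eef_pos: [562.0, -206.0, 177.6]
tcp_rot: [-3.141, 0.001, 0.105]
contact_force: [0.3, 0.0, -0.5]
opening: 0.703
grasp_force: 0.0
clock: 5.85
eef_pos: [564.9, -206.9, 304.8]
tcp_rot: [3.137, -0.008, 0.105]
contact_force: [0.8, 0.1, 0.2]
opening: 0.7
grasp_force: 0.0
```

View pics/v.png

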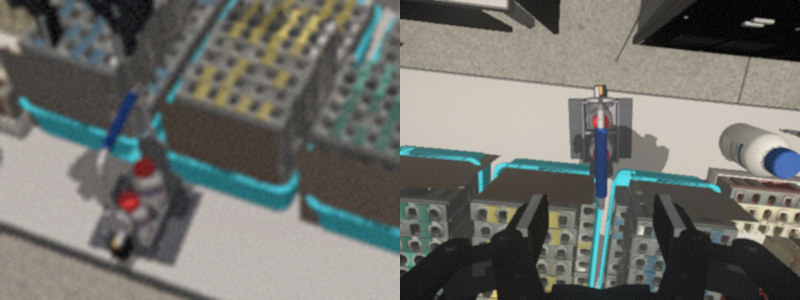

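The handle stands upright with the gripper clear. I'll check that the caddy hasn't shifted and the grip position, then hand in.

```bash
python3 - <<'E'
import pickle
from h import *
A=pickle.load(open("f0.pkl","rb"));B=pickle.load(open("f1.pkl","rb"))
S,W=B["scene"],B["wrist"]
for b in blobs(S["image"],"red")+blobs(S["image"],"blue"):
    if 130<b[0][0]<260 or b[0][0]>400: print(b[0],b[1])
bw=[b for b in blobs(W["image"],"blue",60)];print([(b[0],b[1]) for b in bw])
bs=[b for b in blobs(S["image"],"blue") if 140<b[0][0]<230]
w=min(bw,key=lambda b:abs(b[0][0]-256))
for s in bs: print(tri(W,w[0],S,s[0]))
E
```

```text
[187.3, 176.7] 36
[180.8, 190.0] 45
[177.2, 158.3] 77
[406.8, 214.5] 57
[([257.2, 210.1], 1031), ([491.1, 208.1], 1204)]
(array([ 551.62848894, -208.64611759,  174.39318032]), np.float64(0.19826902358194728))
```

```bash
python3 -c "
from rig import sign_off
print(sign_off())"
```

```text
the job is handed in; nothing more can be done
None
```

The red-capped caddy's handle is up and was holding on its own after I let go, with its grip measured at 174 mm, directly above the hinge. That caddy and the black-capped caddy's handle stayed where they were, and I handed the job in after about 6 s of robot time.

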